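Load a ware board into the drying rack

TASK

The drying rack's bay is barred by a keeper pin: draw the pin up out of its bore and park it in the notch of the steel bracket on the rack's side, hanging by its collar. Then slide the ware board, with its two clay bowls standing on it, by its handle into the bay under the roof until its front edge is home against the end stop. Keep both bowls upright in their places on the board and leave the other pots and the tool where they are.

Things in the scene. Friction and masses are not known exactly. Their poses are not given: they have to be found in the camera images.
- rack: Low wooden drying rack fixed to the table, 170 wide (x) x 195 deep (y) x 110 tall. Origin on the table at the middle of the bay's mouth; y points into the bay, x to the side that carries the bracket, z up; turned at most 0.2 rad from the world axes. Bay: 134 wide between side rails 25 tall, 92 high under the roof, open at the mouth (y=0). Three cups 45 tall are fixed on the roof behind y=116.
- rack_bore (a point): Centre of the top of the through bore, 16 diameter, in the roof near the mouth, where the pin starts (rack x=0, y=22.5, z=110; same axes). The roof is 18 thick, its top 110 mm above the table.
- rack_notch (a point): Parking place in the notch of the steel bracket, at its top face (rack x=110, y=15, z=110; rack's axes). Bracket 8 thick, x=85 to 135, y=-15 to 45. The notch is 20 wide (x=100 to 120), cut right through the thickness, open in front (y=-15), closed at y=32.5. The pin may be let down into it from above or slid in from the front.
- rack_stop (a point): Middle of the face of the end stop, a bar 30 tall across the bay's far end; 9 mm above the table (rack x=0, y=175); same axes as the rack.
- pin: Loose keeper pin: steel shank 12 diameter (z=-100 to 0), steel collar 36 diameter (z=0 to 6), dark wooden round grip 24 diameter (z=6 to 46). Origin at the centre of the collar's underside, z up. Starts in the roof's bore, collar resting on the roof, shank barring the bay down to 10 mm above the table. 130 g, times 0.8 to 1.3.
- board: Loose plywood ware board lying on the table, 110 wide (x) x 280 long (y) x 18 thick, 500 g times 0.8 to 1.3, two bowls standing on it. Origin at the centre of its underside; y points along it from the handle to the front edge, which goes in first; z up. It slides over the table.
- board_nose (a point): Middle of the board's front edge, half way up its thickness (board y=140 mm); same axes as the board.
- board_handle (a point): Grip point of the board's handle, a wooden block fixed on it, 24 wide (x) x 60 long (y), from 18 to 68 mm above the table; this point is at board x=0, y=-108, z=50. Grip it across its width. With the board home the block's centre stands 73 mm outside the mouth. Same axes as the board.
- bowl_front: Loose grey clay bowl, 84 wide, 50 tall, 160 g, standing on the board at board y=90 mm. Origin at the centre of its foot, z up.
- bowl_rear: The same kind of bowl, standing on the board at board y=0. Origin at the centre of its foot, z up.
- vase: Bystander, to be left alone: bisque bottle vase, 110 mm wide, 200 mm tall. Origin at its underside.
- tumbler: Bystander, to be left alone: open bisque cup, 72 mm wide, 85 mm tall. Origin at its underside.
- jar: Bystander, to be left alone: clay lidded jar, 110 mm wide, 98 mm tall. Origin at its underside.
- turning_tool: Bystander, to be left alone: spatula-like turning tool lying on the table, 280 mm long. Origin at its underside.
Not all that is in view belongs to the job. What is shaped like the pin but white is not meant. What is shaped like the bowl_front but pink is not meant.

How it is judged:
By the outcome, as a careful person would: the job done as asked, in the order asked, and still so for the second after the job is handed in, with the robot touching nothing.
It also fails if it takes over 58 s, if anything falls off the work surface, if the arm or the gripper's body presses on something with over 40 N, if the wrist force passes 120 N, or if a joint passes its speed limit or range.

ROBOT

A 6-joint arm with a two-finger parallel gripper is mounted at the origin on the work surface. World frame = base frame: x ahead of the robot, y to its left, z up, the work surface at z = 0. Lengths are in m, angles in rad, forces in N, time in s.
With the tool pointing down it reaches from about 0.35 to 0.975 m from the base axis. Payload 4.9 kg.
Tool frame: the origin (TCP) lies at the very end of the fingers, on their centre line; the grasp point (between the pads) lies ctrl.grip_point_offset behind it (ctrl.grip_point_offset is the distance from the TCP to the grasp point, in m); z points along the fingers, y is the direction in which the jaws open and shut (so a half turn about z gives the same grasp; the last joint's range is limited). The gripper opens to 85 mm and grips with 20 to 120 N. Pads are 22 mm wide; open, the fingers measure 114 mm over their backs; the gripper's body (76 mm by 85 mm) begins 54 mm behind the grasp point. The pads swing forward as they close: fully open they stand 13 mm farther back than shut.
Start: joints at [1.222, 0.053, 1.613, -0, 1.476, -0.119], TCP at [0.142, 0.609, 0.231] pointing down, gripper open.
Joint ranges: [-3.01, 3.01], [-1.01, 2.22], [0.06, 2.58], [-1.02, 4.17], [0.09, 2.62], [-3.14, 3.14]. Speed limits (rad/s): [2.57, 2.57, 3.14, 3.14, 3.14, 3.14].

INTERFACE

Orientations are given as a rotation vector (axis times angle).
In Python, from station import ctrl gives the robot as it stands. The module is installed in compiled form; this text tells all that it offers.
- The arm moves only by the shell command python3 -m creep 'ROWS' [FORCE]. ROWS is JSON, a list of rows, each a list of 5 numbers: the closure in counts, from 0 (fully open) to 255 (shut), then the shift along the tool's x, y, z in mm, then the turn about the tool's z in rad. A call has 1 to 12 rows; each row is the pose to reach, as a shift and turn from the pose commanded when the call began, along the tool's axes at that moment; what a row does not reach only later rows make up. A row lasts 1/12 s, in which the tool goes at most 41.7 mm and 7.16 degrees, less where a joint would pass 70% of its speed; a pose out of reach is approached as far as the arm can. A call with a gripper value outside its range is refused whole. The fingers move at their own pace and stop on an object; FORCE is the grip in N (left out, the last holds). Time passes only in rows, so rows that repeat a pose let the fingers close. It gives the time, the measured TCP pose, the force and the opening at its end, in the units of the state.
- ctrl.get_obs(): the state, without advancing time (a new reading comes with each control period).
- ctrl.get_image(name): name is "side" or "top"; returns the picture (480x640x3 uint8, red, green, blue); there is no depth.
- ctrl.calibration(name): a dict with "fx", "fy", "cx", "cy" (pixels), "R" (3x3) and "t" (3): a world point X has camera coordinates R X + t. Camera axes: x right, y down, z forward; pixel columns grow to the right and rows downward; lengths in m; the calibration is good to about 2 mm. A picture is of the moment at which its call begins. calibration takes no time and is no camera call.
- ctrl.finish_job(): hands the job in, once; it reports no verdict.
Trained networks look in the newest picture that a camera, given by its name, has taken for a name from the list of things; names that differ only in an ending like _2 or _b are one class to them, and where a whole thing is asked for, a point or a joint stands for the part that bears it (a point fixed in the world has none). Each returns a list of dicts, best first, with "conf" (0 to 1); they miss things now and then, are a little off and sometimes report something else, mostly with a low value. They report only what shows in the picture. A call takes as long as a camera call. They do not tell look-alikes from the thing itself.
- ctrl.boxes_of(camera, label): "rect" ([left, top, width, height] in pixels, round what is visible of it).
- ctrl.outline_of(camera, label): "mask" (480x640 bool, what is visible of it) and "rect" ([left, top, width, height] in pixels, round what is visible of it).
The state is a dict: "t": time; "q": joint angles; "dq": joint speeds; "effort": joint torques, N m; "tool_pos": TCP position; "tool_rot": TCP orientation; "contact_force": force on the tool from outside, world axes, zero at the start; "wrist_torque": the same for the moment, N m; "opening": finger opening in m.
Only numpy, scipy, OpenCV 4.12 (cv2) and the standard library are available. Lean on these libraries where they do the work, as an engineer would, in place of code of your own. Each camera call takes 0.05 s, during which the arm holds its last target. There are 200 camera calls.

## Working session

There is one attempt and no reset: what is moved stays moved. The work goes in short steps, Python scripts to look and compute and a shell command to move; the robot and the scene stay as the last step left them, time stands still between calls to the robot, and variables do not carry over. Pictures are saved under pics/ and viewed, about 8 in all and at most 12, crops included, and the job is handed in when it is done.

```bash
mkdir -p pics; cat > h.py <<'E'
import numpy as np, cv2
from station import ctrl
from scipy.spatial.transform import Rotation as Ro
def snap(cam,fn,crop=None,scale=1):
    im=ctrl.get_image(cam)[:,:,::-1].copy()
    if crop: x,y,w,h=crop; im=im[y:y+h,x:x+w]
    if scale!=1: im=cv2.resize(im,None,fx=scale,fy=scale,interpolation=cv2.INTER_CUBIC)
    cv2.imwrite('pics/'+fn,im)
def proj(cam,X):
    c=ctrl.calibration(cam); p=np.array(c['R'])@np.array(X,float)+np.array(c['t'])
    return np.array([c['fx']*p[0]/p[2]+c['cx'],c['fy']*p[1]/p[2]+c['cy']])
def ray(cam,uv,z):
    c=ctrl.calibration(cam); R=np.array(c['R']); t=np.array(c['t']); o=-R.T@t
    d=R.T@np.array([(uv[0]-c['cx'])/c['fx'],(uv[1]-c['cy'])/c['fy'],1.])
    return o+d*(z-o[2])/d[2]
def tri(uv1,uv2):
    A=[];b=[]
    for cam,uv in(('top',uv1),('side',uv2)):
        c=ctrl.calibration(cam);R=np.array(c['R']);t=np.array(c['t'])
        for k,(f,cc) in enumerate(((c['fx'],c['cx']),(c['fy'],c['cy']))):
            r=R[k]*f-(uv[k]-cc)*R[2]; A.append(r); b.append((uv[k]-cc)*t[2]-f*t[k])
    return np.linalg.lstsq(np.array(A),np.array(b),rcond=None)[0]
def totool(X):
    o=ctrl.get_obs(); R=Ro.from_rotvec(o['tool_rot']).as_matrix()
    return R.T@(np.array(X)-np.array(o['tool_pos']))*1000
E
python3 - <<'E'
from h import *
a=ctrl.get_image('top')[:,:,::-1];b=ctrl.get_image('side')[:,:,::-1]
cv2.imwrite('pics/t0.png',a);cv2.imwrite('pics/s0.png',b)
for cam in('top','side'):
    c=ctrl.calibration(cam);R=np.array(c['R']);print(cam,-R.T@np.array(c['t']),c['fx'],R[2])
    for l in('rack','pin','board','board_handle','bowl_front','vase','tumbler','jar','turning_tool'):
        print(l,[(round(d['conf'],2),[int(v) for v in d['rect']]) for d in ctrl.boxes_of(cam,l)][:4])
o=ctrl.get_obs();print(o, ctrl.grip_point_offset); print(Ro.from_rotvec(o['tool_rot']).as_matrix().round(3))
E
```

```text
top [0.4622875  0.0189796  1.35144479] 623.3056510114014 [ 0.0672794   0.02438729 -0.99743608]
rack [(0.69, [217, 193, 112, 111]), (0.39, [125, 141, 31, 130])]
pin [(0.77, [276, 319, 22, 21]), (0.75, [298, 256, 17, 17]), (0.3, [130, 296, 41, 38])]
board [(0.89, [380, 207, 140, 71])]
board_handle [(0.58, [384, 204, 139, 74])]
bowl_front [(0.77, [429, 321, 37, 37]), (0.63, [395, 227, 39, 38])]
vase [(0.71, [451, 121, 52, 52])]
tumbler [(0.61, [130, 297, 41, 34]), (0.6, [126, 142, 30, 126])]
jar [(0.68, [359, 110, 54, 52])]
turning_tool [(0.65, [127, 141, 29, 128]), (0.44, [296, 254, 18, 19])]
side [ 0.52205454 -0.86083126  0.88159948] 543.9223936053185 [ 0.02737643  0.75272481 -0.65776583]
rack [(0.96, [243, 161, 98, 98])]
pin [(0.88, [273, 197, 18, 55]), (0.55, [212, 197, 17, 45])]
board [(0.86, [268, 305, 83, 126])]
board_handle [(0.37, [286, 320, 41, 41])]
bowl_front [(0.65, [280, 288, 38, 35]), (0.65, [301, 158, 78, 17]), (0.62, [180, 319, 43, 40])]
vase [(0.67, [380, 299, 56, 96]), (0.46, [269, 307, 82, 125])]
tumbler [(0.55, [232, 143, 30, 34])]
jar [(0.56, [386, 266, 50, 52])]
turning_tool [(0.95, [284, 155, 96, 20])]
{'t': 1.0, 'q': array([ 1.22197342e+00,  5.26880336e-02,  1.61288157e+00, -1.79321018e-05,
        1.47601372e+00, -1.18995058e-01]), 'dq': array([-0.00039662,  0.0028822 , -0.00150298,  0.00079634,  0.0009261 ,
       -0.00144602]), 'effort': array([-6.82212376e-04, -3.93677294e+01, -3.70481372e+01, -2.01603325e-04,
        6.14314868e-04,  6.44743778e-06]), 'tool_pos': array([0.14237744, 0.60855129, 0.23132202]), 'tool_rot': array([3.60213830e-01, 3.12085368e+00, 7.75482522e-06]), 'contact_force': array([-0.32049919,  0.50150588, -0.87992727]), 'wrist_torque': array([ 0.03664072,  0.00089404, -0.01744366]), 'opening': 0.08523093624809257} 0.0187
[[-0.974  0.228  0.   ]
 [ 0.228  0.974  0.   ]
 [-0.     0.    -1.   ]]
```

View pics/t0.png

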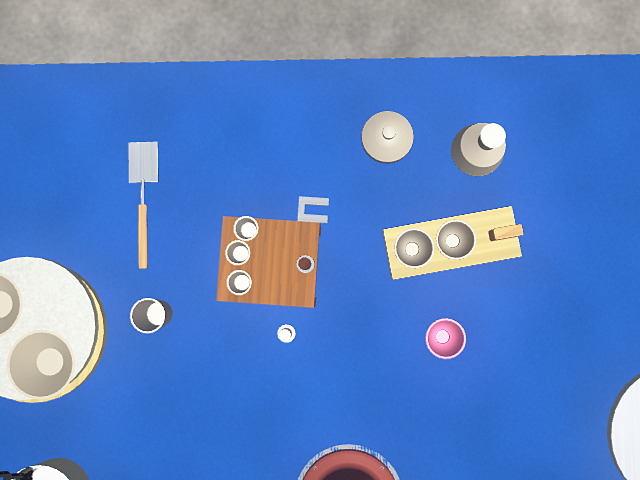

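View pics/s0.png

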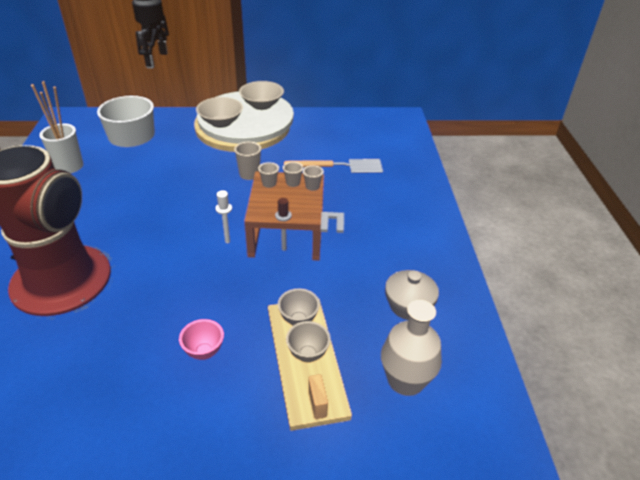

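The top view shows the rack with its roof around (268,262), the dark pin at (305,264) and the bracket at (313,209). The board is around (455,243) with its handle at (507,233). The white pin at (286,333) and pink bowl at (446,338) are the decoys. In the side view the bay mouth faces the camera, with the pin at (283,210).

```bash
cat > meas.py <<'E'
from h import *
im=cv2.imread('pics/t0.png'); hsv=cv2.cvtColor(im,cv2.COLOR_BGR2HSV)
for p in((260,270),(300,235),(318,270),(390,255),(470,260),(508,233),(515,225),(313,199)): print(p,hsv[p[1],p[0]],end=' ')
print()
def big(m,roi):
    x0,y0,x1,y1=roi; k=np.zeros_like(m);k[y0:y1,x0:x1]=m[y0:y1,x0:x1]
    c=max(cv2.findContours(k,cv2.RETR_EXTERNAL,cv2.CHAIN_APPROX_NONE)[0],key=cv2.contourArea)
    return cv2.convexHull(c)[:,0,:].astype(float)
def rect(m,roi,z):
    h=big(m,roi); W=np.array([ray('top',p,z)[:2] for p in h])
    r=cv2.minAreaRect((W*1000).astype(np.float32)); return np.round(r[0],1),np.round(r[1],1),round(r[2],2),np.round(cv2.boxPoints(r),1).tolist()
H,S,V=cv2.split(hsv)
brown=(((H<15)|(H>170))&(S>100)&(V>60)).astype(np.uint8)
print('roof',rect(brown,(205,180,335,320),.11))
yel=((H<35)&(H>8)&(S>40)&(V>120)).astype(np.uint8)
print('board',rect(yel,(375,200,530,285),.018))
steel=((S<60)&(V>120)).astype(np.uint8)
print('bracket',rect(steel,(296,190,335,223),.11))
hb=[d for d in ctrl.boxes_of('side','pin')][0]['rect'];ht=[d for d in ctrl.boxes_of('top','pin')][1]['rect'];print(hb,ht)
for z in(.116,.156): print('pin z',z,ray('top',(ht[0]+ht[2]/2,ht[1]+ht[3]/2),z)*1000)
E
python3 meas.py
python3 - <<'E'
import cv2
a=cv2.imread('pics/t0.png')
l=cv2.resize(a[185:315,210:340],None,fx=3,fy=3,interpolation=cv2.INTER_CUBIC)
r=cv2.resize(a[200:285,375:530],None,fx=2.5,fy=2.5,interpolation=cv2.INTER_CUBIC)
r=cv2.copyMakeBorder(r,0,l.shape[0]-r.shape[0],0,0,cv2.BORDER_CONSTANT)
cv2.imwrite('pics/c0.png',cv2.hconcat([l,r]))
E
```

```text
(260, 270) [ 13 138 190] (300, 235) [ 12 131 173] (318, 270) [110 174 210] (390, 255) [ 23  83 241] (470, 260) [ 23  90 238] (508, 233) [ 18 102 239] (515, 225) [ 21 104 255] (313, 199) [108  12 220] 
roof (array([503.9, 158.3]), array([195.5, 169. ]), 85.5, [[412.0, 67.5], [580.5, 54.29999923706055], [595.9000244140625, 249.10000610351562], [427.29998779296875, 262.3999938964844]])
board (array([ 544.6, -230. ]), array([108.9, 291.8]), 9.73, [[466.20001220703125, -95.5], [515.5, -383.0], [622.9000244140625, -364.6000061035156], [573.5999755859375, -77.0]])
bracket (array([607.3,  68. ]), array([59.6, 50. ]), 85.54, [[580.0999755859375, 40.20000076293945], [629.9000244140625, 36.400001525878906], [634.5999755859375, 95.69999694824219], [584.7000122070312, 99.5999984741211]])
[273.3, 197.8, 18.1, 55.6] [298.1, 256.2, 17.8, 17.2]
pin z 0.116 [495.87795869  80.08657511 116.        ]
pin z 0.156 [494.79040015  78.10811445 156.        ]
```

View pics/c0.png

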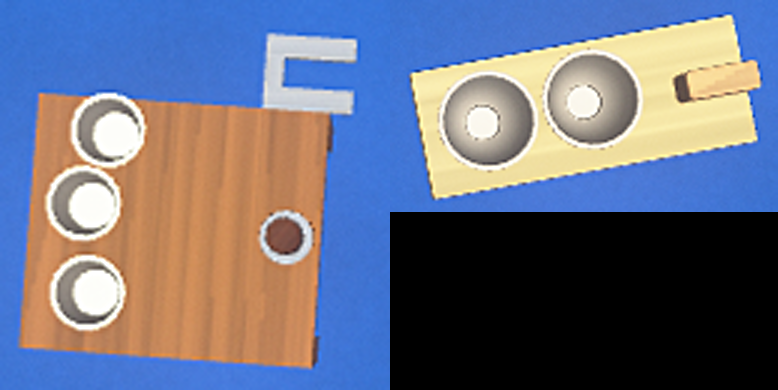

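Roof fits at 195.5×169 mm, and the bracket centre agrees with the rack pose to under 1 mm. That puts the rack yaw at −0.078 and the bore at (498.0, 83.3) mm. I'm moving to above the pin, jaws along the rack's y.

```bash
python3 -m creep '[[0,-30,-28,0,-0.02],[0,-65,-60,0,-0.04],[0,-105,-97,0,-0.06],[0,-145,-134,0,-0.08],[0,-185,-171,0,-0.1],[0,-225,-208,0,-0.12],[0,-265,-245,0,-0.15],[0,-305,-282,0,-0.15],[0,-345,-319,0,-0.15],[0,-385,-356,0,-0.15],[0,-425,-393,0,-0.15],[0,-450,-416,0,-0.15]]'
cat > rem.py <<'E'
import sys
from h import *
# args: target TCP xyz (mm), yaw of tool-y axis (deg) ; prints remaining move in tool axes
X=np.array([float(v) for v in sys.argv[1:4]])/1000
o=ctrl.get_obs();R=Ro.from_rotvec(o['tool_rot']).as_matrix()
yaw=np.degrees(np.arctan2(R[1,1],R[0,1])); d=(float(sys.argv[4])-yaw+90)%180-90
print('t',round(o['t'],2),'tcp',(o['tool_pos']*1000).round(1),'yaw',yaw.round(2),'open',round(o['opening'],4),'F',o['contact_force'].round(1),'q',o['q'].round(2),'R22',R[2].round(4))
print('move tool xyz mm',totool(X).round(1),'turn',round(-np.radians(d),4))
E
python3 rem.py 498 83.3 215 85.5
```

```text
t: 2.1
tool_pos: [0.4229, 0.1931, 0.2317]
tool_rot: [0.125, 3.138, 0.001]
contact_force: [0.3, 0.8, -0.1]
opening: 0.0851
t 2.1 tcp [422.9 193.1 231.7] yaw 85.43 open 0.0851 F [ 0.3  0.8 -0.1] q [ 0.27 -0.35  1.97  0.    1.52 -1.22] R22 [-1.2e-03  6.0e-04 -1.0e+00]
move tool xyz mm [ -83.6 -103.5   16.8] turn -0.0012
```

```bash
python3 -m creep '[[0,0,0,0,0],[0,0,0,0,0]]'; python3 rem.py 498 83.3 215 85.5
```

```text
t: 2.27
tool_pos: [0.4231, 0.1932, 0.2314]
tool_rot: [-0.133, -3.139, -0.0]
contact_force: [-0.8, 0.4, -0.1]
opening: 0.0857
t 2.27 tcp [423.1 193.2 231.4] yaw 85.15 open 0.0857 F [-0.8  0.4 -0.1] q [ 0.27 -0.35  1.97  0.    1.52 -1.22] R22 [ 0.e+00  3.e-04 -1.e+00]
move tool xyz mm [ -83.9 -103.2   16.4] turn -0.0061
```

```bash
python3 -m creep '[[0,-15,-18,2,-0.006],[0,-35,-43,5,-0.006],[0,-55,-68,10,-0.006],[0,-70,-86,14,-0.006],[0,-80,-98,16,-0.006],[0,-84,-103,16,-0.006],[0,-84,-103,16,-0.006],[0,-84,-103,16,-0.006]]'; python3 rem.py 498 83.3 124 85.5
python3 - <<'E'
from h import *
snap('top','t1.png',(240,190,120,120),3); im1=cv2.imread('pics/t1.png')
snap('side','s1.png',(200,130,160,130),2.77); im2=cv2.imread('pics/s1.png')
cv2.imwrite('pics/c1.png',cv2.hconcat([im1,im2[:360]]))
E
```

```text
t: 2.93
tool_pos: [0.4973, 0.0868, 0.2154]
tool_rot: [-0.114, -3.139, -0.001]
contact_force: [-0.1, 0.1, -0.1]
opening: 0.0853
t 2.93 tcp [497.3  86.8 215.4] yaw 85.85 open 0.0853 F [-0.1  0.1 -0.1] q [ 0.03 -0.23  1.9   0.    1.47 -1.47] R22 [ 3.e-04  6.e-04 -1.e+00]
move tool xyz mm [-1.  -3.5 91.4] turn 0.0061
```

View pics/c1.png

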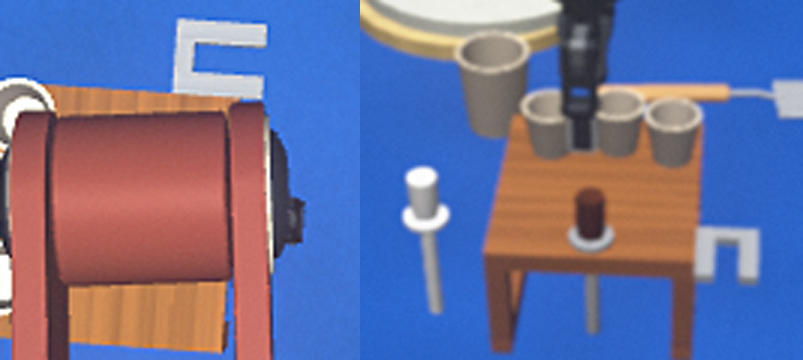

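The arm hides the pin in the top view. The side view shows the open gripper above and behind the dark grip, so I'm checking the line-up numerically and then descending.

```bash
python3 - <<'E'
from h import *
print(proj('side',(.498,.0833,.156)),proj('side',(.498,.0833,.010)),'pin box',[ (round(d['conf'],2),np.round(d['rect'],1)) for d in ctrl.boxes_of('side','pin')])
E
python3 -m creep '[[0,-1,-4,15,0.006],[0,-1,-4,35,0.006],[0,-1,-4,55,0.006],[0,-1,-4,72,0.006],[0,-1,-4,85,0.006],[0,-1,-4,91,0.006],[0,-1,-4,91,0.006]]'; python3 rem.py 498 83.3 124 85.5
```

```text
[282.70016624 199.48696817] [283.85368016 248.64355618] pin box [(0.89, array([214.9, 194.4,  14.5,  47.4])), (0.58, array([272.8, 197.5,  20.7,  50.3]))]
t: 3.67
tool_pos: [0.4972, 0.0819, 0.1228]
tool_rot: [-0.124, -3.136, 0.0]
contact_force: [-0.4, -0.0, -0.0]
opening: 0.0853
t 3.67 tcp [497.2  81.9 122.8] yaw 85.47 open 0.0853 F [-0.4 -0.  -0. ] q [ 0.02 -0.15  1.99  0.    1.3  -1.48] R22 [ 2.8e-03 -2.0e-04 -1.0e+00]
move tool xyz mm [-0.6  1.4 -1.2] turn -0.0006
```

```bash
python3 -m creep '[[255,0,0,0,0],[255,0,0,0,0],[255,0,0,0,0],[255,0,0,0,0],[255,0,0,0,0],[255,0,0,0,0],[255,0,0,0,0],[255,0,0,0,0]]' 60; python3 rem.py 498 83.3 244 85.5
```

```text
t: 4.33
tool_pos: [0.499, 0.0816, 0.1252]
tool_rot: [0.125, 3.138, 0.001]
contact_force: [-0.7, 1.0, 4.9]
opening: 0.0225
t 4.33 tcp [499.   81.6 125.2] yaw 85.43 open 0.0225 F [-0.7  1.   4.9] q [ 0.01 -0.15  1.99  0.    1.3  -1.48] R22 [-1.5e-03  4.0e-04 -1.0e+00]
move tool xyz mm [   1.     1.6 -118.8] turn -0.0012
```

Gripped: the opening is 22.5 mm. Lifting now.

```bash
python3 -m creep '[[255,0,0,-5,0],[255,0,0,-15,0],[255,0,0,-27,0],[255,0,0,-40,0],[255,0,0,-53,0],[255,0,0,-66,0],[255,0,0,-79,0],[255,0,0,-92,0],[255,0,0,-105,0],[255,0,0,-115,0],[255,0,0,-120,0],[255,0,0,-120,0]]'; python3 rem.py 607.2 67.5 244 85.5
python3 - <<'E'
from h import *
snap('side','s2.png',(200,110,160,150),3)
d=ctrl.outline_of('side','pin');print([(round(e['conf'],2),np.round(e['rect'],1)) for e in d])
E
```

```text
t: 5.33
tool_pos: [0.4991, 0.0815, 0.2462]
tool_rot: [0.125, 3.136, 0.0]
contact_force: [0.9, -0.2, -1.5]
opening: 0.0226
t 5.33 tcp [499.1  81.5 246.2] yaw 85.43 open 0.0226 F [ 0.9 -0.2 -1.5] q [ 0.01 -0.25  1.87 -0.    1.52 -1.48] R22 [-2.7e-03  2.0e-04 -1.0e+00]
move tool xyz mm [-108.8   -5.4    2.5] turn -0.0012
[(0.85, array([212.9, 195.6,  19. ,  49.6])), (0.72, array([268.7, 169.3,  23.6,  42.9])), (0.23, array([242.3, 161.5, 105.7,  99.9]))]
```

View pics/s2.png

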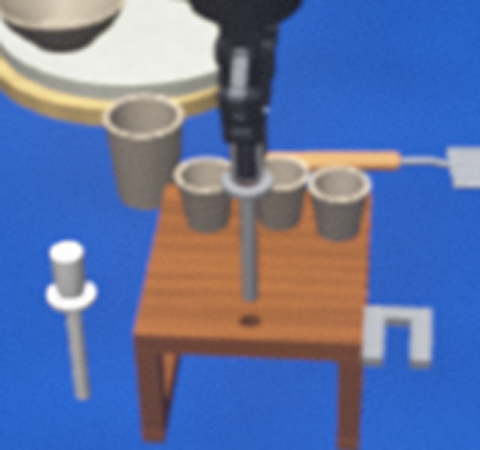

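The pin hangs straight, its tip at image (283,210), clear above the bore. I'm moving it by the rack-frame displacement from bore to notch: x +110, y −7.

```bash
python3 -m creep '[[255,-5,0,-3,0],[255,-15,-1,-3,0],[255,-27,-2,-3,0],[255,-40,-3,-3,0],[255,-53,-3,-3,0],[255,-66,-4,-3,0],[255,-79,-5,-3,0],[255,-91,-6,-3,0],[255,-101,-7,-3,0],[255,-107,-7,-3,0],[255,-110,-7,-3,0],[255,-110,-7,-3,0]]'; python3 rem.py 607.2 67.5 126 85.5
python3 - <<'E'
from h import *
snap('side','s3.png',(240,120,140,130),4)
o=ctrl.get_obs()
for z in(.110,.134,.234): print(z,proj('side',(.6072,.0675,z)),(proj('side',(.6072,.0675,z))-[240,120])*4)
E
```

```text
t: 6.43
tool_pos: [0.6079, 0.0657, 0.2469]
tool_rot: [-0.126, -3.138, -0.0]
contact_force: [-0.4, 0.4, -1.2]
opening: 0.0229
t 6.43 tcp [607.9  65.7 246.9] yaw 85.42 open 0.0229 F [-0.4  0.4 -1.2] q [-0.01  0.01  1.63  0.    1.5  -1.5 ] R22 [ 7.e-04  0.e+00 -1.e+00]
move tool xyz mm [  0.7   1.8 120.9] turn -0.0014
0.11 [332.19483781 220.02959502] [368.77935125 400.11838007]
0.134 [332.64585685 211.60809291] [370.58342741 366.43237163]
0.234 [334.6610978  173.97918079] [378.64439118 215.91672315]
```

View pics/s3.png

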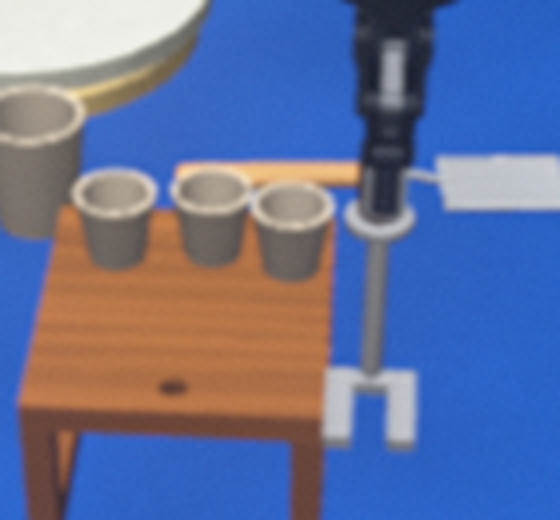

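The tip at crop (372,372) and collar at (379,215) match the predictions for the notch centre, (371,366) and (379,216), within about 1 mm sideways. Lowering.

```bash
python3 -m creep '[[255,0,1,5,0],[255,0,1,15,0],[255,0,1,28,0],[255,0,1,41,0],[255,0,1,54,0],[255,0,1,67,0],[255,0,1,80,0],[255,0,1,93,0],[255,0,1,105,0],[255,0,1,113,0],[255,0,1,118,0],[255,0,1,118,0]]'; python3 rem.py 607.2 67.5 125 85.5
python3 - <<'E'
from h import *
snap('side','s4.png',(240,120,140,130),4)
E
```

```text
t: 7.48
tool_pos: [0.6068, 0.0667, 0.1277]
tool_rot: [-0.125, -3.137, 0.0]
contact_force: [-0.1, 0.9, -1.2]
opening: 0.0221
t 7.48 tcp [606.8  66.7 127.7] yaw 85.43 open 0.0221 F [-0.1  0.9 -1.2] q [-0.01  0.1   1.74 -0.    1.3  -1.5 ] R22 [ 2.3e-03 -2.0e-04 -1.0e+00]
move tool xyz mm [-0.3  0.8  2.7] turn -0.0013
```

View pics/s4.png

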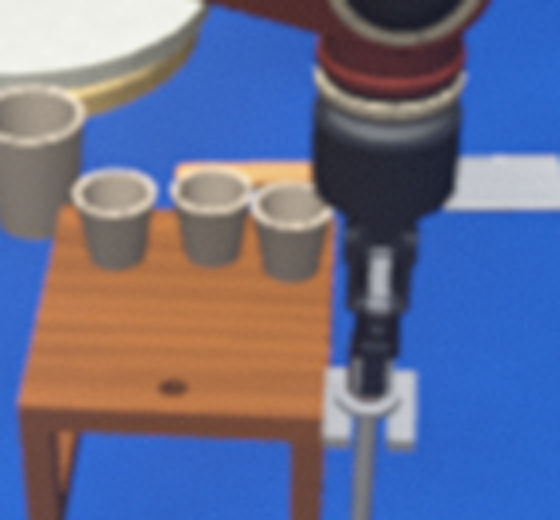

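The shank is in the notch and the collar is just above the bracket at crop (368,397), with no contact yet. I'll ease down until it touches.

```bash
python3 -m creep '[[255,0,0,1,0],[255,0,0,2,0],[255,0,0,3,0],[255,0,0,3,0]]'; python3 -m creep '[[255,0,0,1,0],[255,0,0,1,0]]'; python3 -m creep '[[255,0,0,1,0],[255,0,0,1,0]]'
```

```text
t: 7.87
tool_pos: [0.6078, 0.0668, 0.1267]
tool_rot: [0.125, 3.138, 0.0]
contact_force: [-0.9, 0.4, -1.8]
opening: 0.0224
t: 8.03
tool_pos: [0.6076, 0.0668, 0.1253]
tool_rot: [0.125, 3.139, -0.0]
contact_force: [0.3, 0.2, -0.8]
opening: 0.0227
t: 8.2
tool_pos: [0.6078, 0.0668, 0.1253]
tool_rot: [0.125, 3.139, -0.0]
contact_force: [-1.5, 0.4, 3.8]
opening: 0.0223
```

```bash
python3 -m creep '[[0,0,0,0,0],[0,0,0,0,0],[0,0,0,0,0],[0,0,0,0,0],[0,0,0,0,0],[0,0,0,0,0],[0,0,0,-15,0],[0,0,0,-40,0],[0,0,0,-70,0],[0,0,0,-100,0],[0,0,0,-120,0],[0,0,0,-120,0]]'; python3 rem.py 561.8 -330.6 245 9.73
python3 - <<'E'
from h import *
snap('side','s5.png')
for p in ((.5618,-.3306,.068),(.5436,-.2242,.018),(.5199,-.0862,.018)): print(proj('side',p),proj('top',p))
print([(round(d['conf'],2),np.round(d['rect'],1)) for d in ctrl.boxes_of('side','pin')])
E
```

```text
t: 9.2
tool_pos: [0.6104, 0.0668, 0.2511]
tool_rot: [0.125, 3.128, 0.0]
contact_force: [-0.4, -0.3, 1.6]
opening: 0.0856
t 9.2 tcp [610.4  66.8 251.1] yaw 85.43 open 0.0856 F [-0.4 -0.3  1.6] q [-0.01  0.01  1.62  0.    1.5  -1.5 ] R22 [-1.060e-02  7.000e-04 -9.999e-01]
move tool xyz mm [  16.8 -400.     5.7] turn 1.3213
[318.09872265 386.92490498] [507.99266991 231.38877226]
[305.9438528  353.74309227] [451.6360678  242.30729162]
[293.37871632 300.14563598] [386.97461694 254.0443534 ]
[(0.88, array([322.9, 202.7,  17.2,  53.9])), (0.81, array([216.3, 195.5,  13.1,  49.4]))]
```

View pics/s5.png

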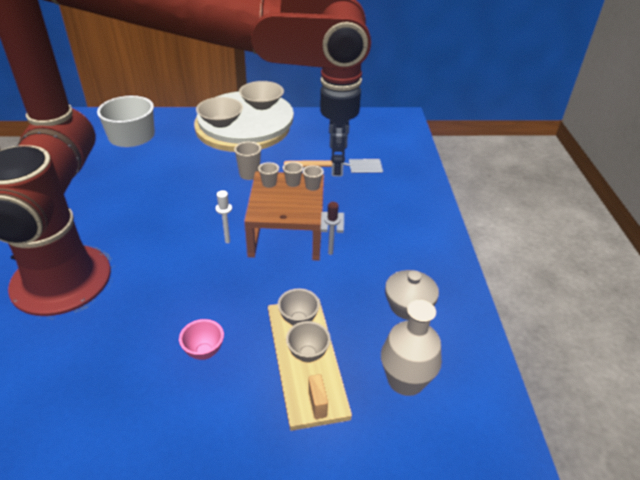

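The pin hangs upright in the notch at (331,215), and board, bowls and bystanders are untouched. Next I'm transiting to above the handle.

```bash
python3 -m creep '[[0,1,-20,0,0.1],[0,2,-55,0,0.22],[0,4,-95,0,0.34],[0,6,-135,0,0.46],[0,8,-175,0,0.58],[0,9,-213,0,0.7],[0,11,-252,0,0.82],[0,12,-292,0,0.94],[0,14,-330,0,1.06],[0,15,-362,10,1.18],[0,17,-388,25,1.29],[0,17,-400,40,1.321]]'; python3 -m creep '[[0,0,0,0,0]]'; python3 rem.py 561.8 -330.6 140 9.73
```

```text
t: 10.3
tool_pos: [0.5571, -0.3334, 0.2016]
tool_rot: [-2.031, -2.394, 0.002]
contact_force: [0.4, 0.8, 0.2]
opening: 0.0856
t: 10.38
tool_pos: [0.5556, -0.3311, 0.1974]
tool_rot: [-2.021, -2.392, 0.001]
contact_force: [-0.5, 0.1, -0.3]
opening: 0.0856
t 10.38 tcp [ 555.6 -331.1  197.4] yaw 9.6 open 0.0856 F [-0.5  0.1 -0.3] q [-0.65  0.13  1.59 -0.    1.43 -0.82] R22 [ 0.0071 -0.0071 -0.9999]
move tool xyz mm [-1.   6.6 57.3] turn -0.0023
```

```bash
python3 -m creep '[[0,-1,3,12,0],[0,-1,6,35,0],[0,-1,6,60,0],[0,-1,6,82,0],[0,-1,6,95,0],[0,-1,6,100,0],[0,-1,6,100,0]]'; python3 rem.py 561.8 -330.6 34 9.73
python3 - <<'E'
from h import *
snap('side','s6.png',(220,250,200,190),3)
E
```

```text
t: 10.97
tool_pos: [0.5645, -0.3289, 0.1027]
tool_rot: [-2.021, -2.402, -0.0]
contact_force: [0.3, -0.6, -1.3]
opening: 0.0853
t 10.97 tcp [ 564.5 -328.9  102.7] yaw 9.86 open 0.0853 F [ 0.3 -0.6 -1.3] q [-0.64  0.23  1.64  0.    1.27 -0.81] R22 [ 0.0022 -0.0018 -1.    ]
move tool xyz mm [-1.4 -2.9 68.7] turn 0.0022
```

View pics/s6.png

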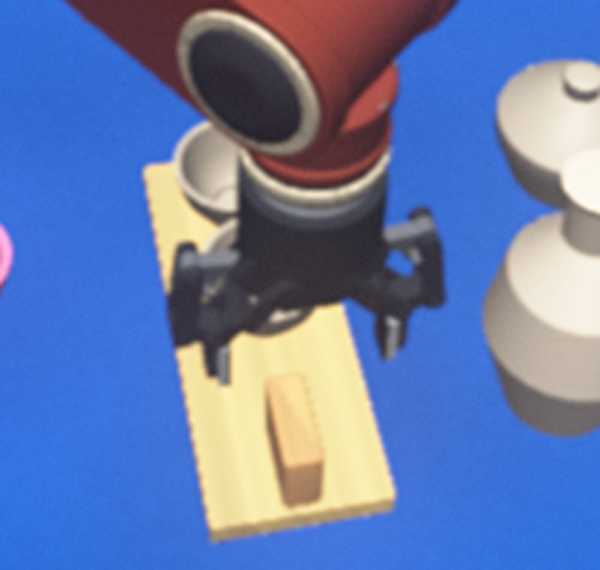

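The jaws straddle the handle: fingertip midpoint at crop (306,366), handle top at (296,421), about 5 mm towards the camera from my estimate. I'm going down with that small shift, then closing.

```bash
python3 -m creep '[[0,-2,-1,12,0],[0,-4,-3,30,0],[0,-4,-3,48,0],[0,-4,-3,60,0],[0,-4,-3,66,0],[0,-4,-3,68,0],[0,-4,-3,68,0]]'; python3 rem.py 561.8 -333 34 9.73;  python3 -m creep '[[120,0,0,0,0],[120,0,0,0,0],[120,0,0,0,0],[140,0,0,0,0],[160,0,0,0,0],[180,0,0,0,0],[200,0,0,0,0],[255,0,0,0,0],[255,0,0,0,0],[255,0,0,0,0]]' 60; python3 rem.py 561.8 -333 34 9.73
```

```text
t: 11.6
tool_pos: [0.5627, -0.3352, 0.0364]
tool_rot: [2.025, 2.402, 0.0]
contact_force: [0.1, -0.2, -0.1]
opening: 0.0854
t 11.6 tcp [ 562.7 -335.2   36.4] yaw 9.74 open 0.0854 F [ 0.1 -0.2 -0.1] q [-0.65  0.31  1.67  0.    1.16 -0.82] R22 [-1.e-04  1.e-04 -1.e+00]
move tool xyz mm [ 2.3 -0.5  2.4] turn 0.0002
t: 12.43
tool_pos: [0.5623, -0.3353, 0.0368]
tool_rot: [-2.024, -2.402, 0.001]
contact_force: [-4.1, 0.7, 7.0]
opening: 0.0235
t 12.43 tcp [ 562.3 -335.3   36.8] yaw 9.77 open 0.0235 F [-4.1  0.7  7. ] q [-0.65  0.3   1.67 -0.    1.17 -0.82] R22 [-4.e-04 -8.e-04 -1.e+00]
move tool xyz mm [ 2.4 -0.1  2.8] turn 0.0007
```

```bash
python3 - <<'E'
from h import *
for z in(.0,.05): print(ray('top',(447.5,339.5),z)*1000)
print(ray('top',(447.5,358),.05)*1000, ray('top',(447.5,321),.05)*1000)
E
python3 rem.py 474.5 -215.9 36.8 -4.49; python3 rem.py 489.6 -16.5 36.8 -4.49
```

```text
[ 336.43143461 -213.97436598    0.        ]
[ 341.0877869  -205.35566511   50.        ]
[ 303.36369269 -204.52117221   50.        ] [ 378.96034844 -206.19344225   50.        ]
t 12.43 tcp [ 562.3 -335.3   36.8] yaw 9.77 open 0.0235 F [-4.1  0.7  7. ] q [-0.65  0.3   1.67 -0.    1.17 -0.82] R22 [-4.e-04 -8.e-04 -1.e+00]
move tool xyz mm [132.6 -66.2   0. ] turn 0.2489
t 12.43 tcp [ 562.3 -335.3   36.8] yaw 9.77 open 0.0235 F [-4.1  0.7  7. ] q [-0.65  0.3   1.67 -0.    1.17 -0.82] R22 [-4.e-04 -8.e-04 -1.e+00]
move tool xyz mm [ 3.265e+02 -1.750e+01 -1.000e-01] turn 0.2489
```

```bash
python3 -m creep '[[255,2,-1,0,0.004],[255,6,-3,0,0.012],[255,12,-6,0,0.023],[255,20,-10,0,0.037],[255,28,-14,0,0.052],[255,36,-18,0,0.067],[255,44,-22,0,0.082],[255,52,-26,0,0.097],[255,59,-29,0,0.111],[255,64,-32,0,0.12],[255,67,-33,0,0.125],[255,67,-33,0,0.125]]' 80; python3 rem.py 474.5 -215.9 36.8 -4.49
```

```text
t: 13.43
tool_pos: [0.519, -0.2746, 0.0369]
tool_rot: [2.17, 2.27, 0.0]
contact_force: [-0.1, -2.9, 4.4]
opening: 0.0229
t 13.43 tcp [ 519.  -274.6   36.9] yaw 2.56 open 0.0229 F [-0.1 -2.9  4.4] q [-0.61  0.16  1.84  0.    1.14 -0.66] R22 [-7.0e-04  1.1e-03 -1.0e+00]
move tool xyz mm [ 60.6 -41.8  -0. ] turn 0.123
```

```bash
python3 -m creep '[[255,2,-1,0,0.004],[255,6,-4,0,0.012],[255,12,-8,0,0.024],[255,19,-13,0,0.038],[255,26,-18,0,0.053],[255,33,-23,0,0.068],[255,40,-28,0,0.083],[255,47,-33,0,0.097],[255,53,-37,0,0.109],[255,58,-40,0,0.118],[255,60,-42,0,0.123],[255,60,-42,0,0.123]]'; python3 rem.py 474.5 -215.9 36.8 -4.49
python3 - <<'E'
from h import *
t=ctrl.get_image('top')[:,:,::-1][180:320,200:480]; s=ctrl.get_image('side')[:,:,::-1][150:390,210:390]
t=cv2.resize(t,None,fx=1.6,fy=1.6); s=cv2.resize(s,None,fx=1.8,fy=1.8)
t=cv2.copyMakeBorder(t,0,s.shape[0]-t.shape[0],0,0,cv2.BORDER_CONSTANT); cv2.imwrite('pics/c7.png',cv2.hconcat([t,s]))
# expected nose corners in top picture for the target pose
for x in(-55,0,55):
    X=np.array([496.25,60.9])+x*np.array([.997,-.0783])-25*np.array([.0783,.997]); print(proj('top',(*X/1000,.018)))
E
```

```text
t: 14.43
tool_pos: [0.4745, -0.2165, 0.0368]
tool_rot: [2.306, 2.132, 0.001]
contact_force: [2.4, -1.9, 4.1]
opening: 0.0224
t 14.43 tcp [ 474.5 -216.5   36.8] yaw -4.51 open 0.0224 F [ 2.4 -1.9  4.1] q [-0.57  0.01  2.    0.    1.13 -0.49] R22 [ 0.      0.0014 -1.    ]
move tool xyz mm [ 0.6 -0.   0. ] turn -0.0004
[328.11752453 292.32572107]
[329.89214933 266.57367694]
[331.65725342 240.9597904 ]
```

View pics/c7.png

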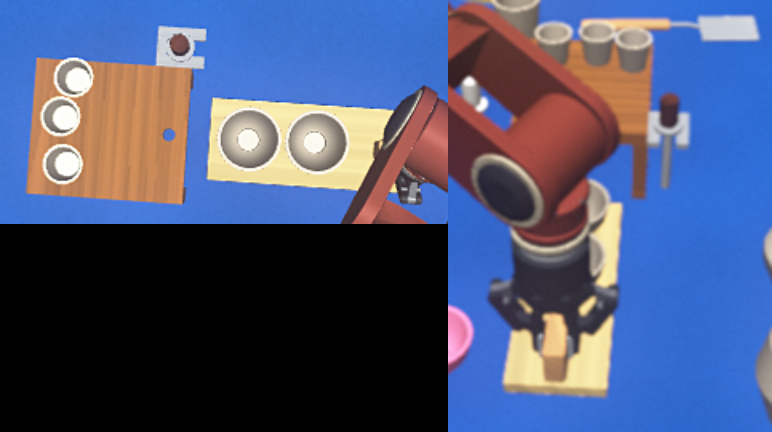

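The board is aligned in front of the mouth: its front corners at image (333,241) and (330,292) match predictions to about 1 mm laterally, and it lies about 3 mm short. Both bowls stand, and the pin hangs in the notch at image (312,208). Sliding in now.

```bash
python3 -m creep '[[255,2,0,0,0],[255,6,0,0,0],[255,13,0,0,0],[255,22,0,0,0],[255,31,0,0,0],[255,41,0,0,0],[255,51,0,0,0],[255,61,0,0,0],[255,71,0,0,0],[255,80,0,0,0],[255,88,0,0,0],[255,95,0,0,0]]'; python3 rem.py 489.6 -16.5 36.8 -4.49
python3 -m creep '[[255,7,0,0,0],[255,15,0,0,0],[255,24,0,0,0],[255,33,0,0,0],[255,42,0,0,0],[255,51,0,0,0],[255,60,0,0,0],[255,69,0,0,0],[255,77,0,0,0],[255,84,0,0,0],[255,89,0,0,0],[255,92,0,0,0]]'; python3 rem.py 489.6 -16.5 36.8 -4.49
```

```text
t: 15.53
tool_pos: [0.4817, -0.1227, 0.0368]
tool_rot: [2.304, 2.133, -0.003]
contact_force: [-0.4, -7.6, 5.0]
opening: 0.0231
t 15.53 tcp [ 481.7 -122.7   36.8] yaw -4.43 open 0.0231 F [-0.4 -7.6  5. ] q [-0.4  -0.04  2.06 -0.    1.13 -0.32] R22 [-2.6e-03  2.0e-04 -1.0e+00]
move tool xyz mm [106.5  -0.3  -0.3] turn 0.0011
t: 16.53
tool_pos: [0.4889, -0.031, 0.0368]
tool_rot: [2.304, 2.133, -0.003]
contact_force: [-1.2, -8.3, 6.3]
opening: 0.0228
t 16.53 tcp [488.9 -31.   36.8] yaw -4.41 open 0.0228 F [-1.2 -8.3  6.3] q [-0.21 -0.06  2.07 -0.    1.13 -0.14] R22 [-0.0027 -0.     -1.    ]
move tool xyz mm [14.5 -0.4 -0. ] turn 0.0014
```

Friction is only −8 N and steady. About 15–18 mm remains, so I'm creeping to contact.

```bash
python3 -m creep '[[255,2,0,0,0],[255,4,0,0,0],[255,6,0,0,0],[255,8,0,0,0],[255,10,0,0,0],[255,12,0,0,0],[255,13,0,0,0],[255,13,0,0,0]]'; for i in 1; do python3 -m creep '[[255,1,0,0,0],[255,2,0,0,0],[255,2,0,0,0]]'; done;  python3 -m creep '[[255,1,0,0,0],[255,1,0,0,0]]'
```

```text
t: 17.2
tool_pos: [0.4899, -0.0183, 0.0368]
tool_rot: [2.305, 2.133, -0.003]
contact_force: [-0.3, -5.8, 6.5]
opening: 0.0231
t: 17.45
tool_pos: [0.49, -0.0164, 0.0368]
tool_rot: [2.305, 2.133, -0.003]
contact_force: [-0.5, -6.6, 5.7]
opening: 0.0229
t: 17.62
tool_pos: [0.4901, -0.0154, 0.0368]
tool_rot: [2.305, 2.133, -0.003]
contact_force: [-0.7, -7.3, 6.3]
opening: 0.0231
```

```bash
python3 -m creep '[[255,1,0,0,0],[255,1,0,0,0]]';python3 -m creep '[[255,1,0,0,0],[255,1,0,0,0]]';python3 -m creep '[[255,1,0,0,0],[255,1,0,0,0]]'
```

```text
t: 17.78
tool_pos: [0.4901, -0.0152, 0.0368]
tool_rot: [2.303, 2.132, -0.005]
contact_force: [-1.6, -11.1, 6.0]
opening: 0.023
t: 17.95
tool_pos: [0.4901, -0.0152, 0.0368]
tool_rot: [2.302, 2.131, -0.008]
contact_force: [-2.5, -15.5, 5.9]
opening: 0.0231
t: 18.12
tool_pos: [0.49, -0.0152, 0.0368]
tool_rot: [2.301, 2.131, -0.011]
contact_force: [-2.9, -19.2, 5.5]
opening: 0.0227
```

The TCP stalls at y = −15.2 mm (I'd predicted about −15) while the force climbs to 19 N, so the board is against the stop. I'm easing the push, opening and retreating upward.

```bash
python3 -m creep '[[255,-1,0,0,0],[255,-2,0,0,0],[255,-2,0,0,0],[120,-2,0,0,0],[60,-2,0,0,0],[0,-2,0,0,0],[0,-2,0,0,0],[0,-2,0,0,0],[0,-2,0,0,0],[0,-2,0,0,0],[0,-2,0,0,0],[0,-2,0,0,0]]'; python3 -m creep '[[0,0,0,-8,0],[0,0,0,-25,0],[0,0,0,-45,0],[0,0,0,-70,0],[0,0,0,-95,0],[0,-30,0,-120,0],[0,-65,0,-140,0],[0,-105,0,-150,0],[0,-145,0,-160,0],[0,-180,0,-160,0],[0,-200,0,-160,0],[0,-200,0,-160,0]]'
python3 - <<'E'
from h import *
t=ctrl.get_image('top')[:,:,::-1].copy();cv2.imwrite('pics/t8.png',t);t=t[180:320,200:400]; s=ctrl.get_image('side')[:,:,::-1][120:370,210:390]
t=cv2.resize(t,None,fx=2,fy=2); s=cv2.resize(s,None,fx=2.2,fy=2.2)
t=cv2.copyMakeBorder(t,0,s.shape[0]-t.shape[0],0,0,cv2.BORDER_CONSTANT); cv2.imwrite('pics/c8.png',cv2.hconcat([t,s]))
o=np.array([496.25,60.9]);ex=np.array([.997,-.0783]);ey=np.array([.0783,.997])
for x,y in((-55,-105),(0,-105),(55,-105)):
    print('rear edge',proj('top',(*(o+x*ex+y*ey)/1000,.018)),proj('side',(*(o+x*ex+y*ey)/1000,.018)))
P=(o-73*ey)/1000; print('handle',proj('top',(*P,.068)),proj('side',(*P,.068)))
E
```

```text
t: 19.12
tool_pos: [0.4899, -0.0131, 0.0363]
tool_rot: [-2.306, -2.133, -0.0]
contact_force: [0.1, -0.3, -0.1]
opening: 0.0856
t: 20.12
tool_pos: [0.474, -0.2162, 0.1976]
tool_rot: [2.31, 2.126, -0.001]
contact_force: [-0.2, -0.5, 0.0]
opening: 0.0854
rear edge [365.61446334 294.96722586] [253.44923899 284.44708547]
rear edge [367.29121138 269.16224959] [278.63802231 285.65692509]
rear edge [368.95894784 243.49596051] [303.90108501 286.87033241]
handle [352.87285861 267.60486334] [279.50334522 258.85386716]
```

View pics/c8.png

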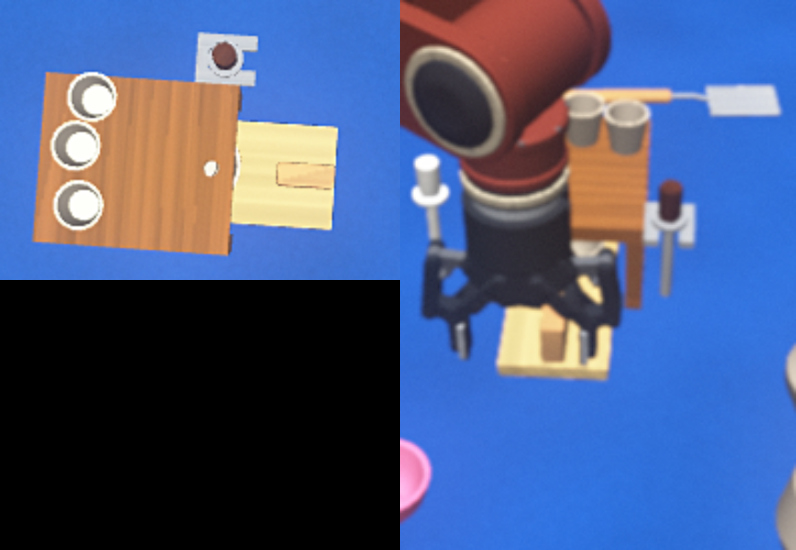

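The rear corners at (369,243) and (365.5,294.5) match the home prediction within half a pixel (about 1 mm). The pin hangs in the notch. I'm moving the arm aside to look at the bowls under the roof.

```bash
python3 -m creep '[[0,-10,-14,-10,0],[0,-25,-35,-25,0],[0,-40,-57,-40,0],[0,-55,-78,-55,0],[0,-70,-100,-70,0],[0,-85,-121,-80,0],[0,-100,-142,-80,0],[0,-115,-164,-80,0],[0,-130,-185,-80,0],[0,-147,-209,-80,0],[0,-147,-209,-80,0],[0,-147,-209,-80,0]]'
python3 - <<'E'
from h import *
s=ctrl.get_image('side')[:,:,::-1].copy(); cv2.imwrite('pics/s9f.png',s); cv2.imwrite('pics/s9.png',cv2.resize(s[140:400,190:450],None,fx=2.3,fy=2.3,interpolation=cv2.INTER_CUBIC))
a=cv2.imread('pics/s0.png').astype(int)
for l in('bowl_front','vase','tumbler','jar','turning_tool','pin'): print(l,[(round(d['conf'],2),np.round(d['rect']).astype(int).tolist()) for d in ctrl.boxes_of('side',l)])
E
```

```text
t: 21.22
tool_pos: [0.2544, -0.3423, 0.2763]
tool_rot: [2.307, 2.132, 0.001]
contact_force: [1.0, 0.1, -0.9]
opening: 0.0856
bowl_front [(0.8, [180, 320, 45, 39])]
vase [(0.66, [380, 301, 56, 95])]
tumbler [(0.92, [236, 142, 28, 36])]
jar [(0.61, [386, 269, 50, 49])]
turning_tool [(0.74, [300, 158, 82, 16])]
pin [(0.81, [323, 202, 19, 53]), (0.69, [245, 162, 98, 100]), (0.56, [214, 192, 18, 53])]
```

View pics/s9.png

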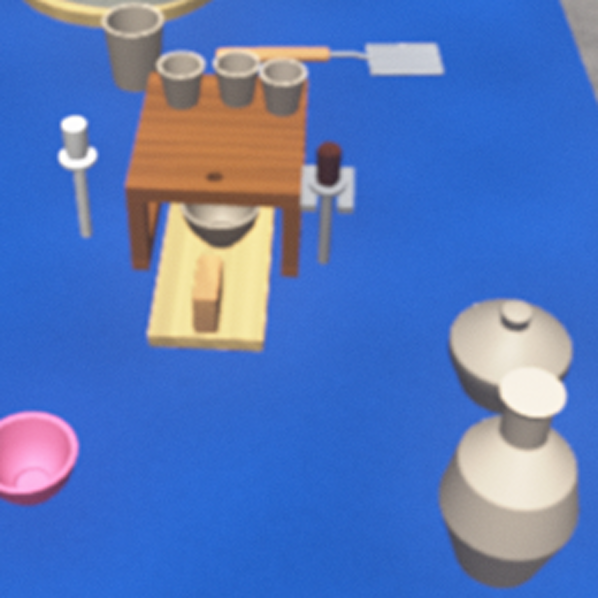

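```bash
python3 - <<'E'
from h import *
o=np.array([496.25,60.9]);ex=np.array([.997,-.0783]);ey=np.array([.0783,.997])
for n,x,y,z in(('rimL',-42,35,.068),('rimC',0,35,.068),('rimR',42,35,.068),('foot',0,35,.018),('roof L',-85,0,.092),('roof R',85,0,.092)):
    print(n,((proj('side',(*(o+x*ex+y*ey)/1000,z))-[190,140])*2.3).round(1))
# rear bowl lateral place on board before / at the mouth (top view, rim height)
c7=cv2.imread('pics/c7.png')[:224,:448]
for im,f,off in((cv2.imread('pics/t0.png')[200:285,375:530],1,(375,200)),(c7,1.6,(200,180))):
    g=cv2.resize(cv2.cvtColor(im,cv2.COLOR_BGR2GRAY),None,fx=4/f,fy=4/f)
    c=cv2.HoughCircles(g,cv2.HOUGH_GRADIENT,1,100,param1=120,param2=25,minRadius=68,maxRadius=84)
    for u,v,r in c[0][:3]: print([round(float(q),1) for q in(u/4+off[0],v/4+off[1],r/4)],(ray('top',(u/4+off[0],v/4+off[1]),.068)[:2]*1000).round(1))
E
```

```text
rimL [174.3 197.1]
rimC [216.  198.9]
rimR [257.8 200.8]
foot [216.8 235.9]
roof L [125.1 199.5]
roof R [300.  207.3]
[455.6, 239.6, 18.1] [ 546.  -223.4]
[414.6, 247.9, 18.0] [ 529.9 -139.1]
[398.4, 269.1, 17.9] [ 486.6 -105.1]
[356.1, 266.6, 18.1] [492.5 -18.6]
```

```bash
python3 -c "
from station import ctrl
print(ctrl.get_obs()['t'],ctrl.finish_job())"
```

```text
the job is handed in; nothing more can be done
21.5667 None
```

I drew the pin out of its bore and lowered it into the bracket's notch. I then slid the board by its handle into the bay until it met the end stop, let go, moved the arm clear and handed the job in at 21.6 s.

**Last checks:**
- **Board:** it stopped against firm resistance, with the force rising to 19 N and no further movement. Its rear corners match the home position to about 1 mm.
- **Pin:** it hangs upright by its collar in the notch.
- **Rear bowl:** it stands upright. It appears 3–5 mm to one side of the board's centre line; it showed about 3 mm before and during the slide, so I put that down to its starting place plus measuring error.
- **Front bowl:** it is hidden under the roof, so I could not confirm it at the end. It was upright and in place at the bay's mouth, and the rest of the slide was slow, straight and ended in a gentle contact.
- **Other pots and the tool:** vase, jar, tumbler and both look-alikes appear where they were. The detector's box for the turning tool was shorter at the end (left edge at 300 instead of 284 pixels). In the picture the tool looks unmoved behind the roof cups, and the arm never went near it.

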